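# Let a tin out of the pantry dispenser and ease its hood shut

## Task

Put a tin ready for the next grocery bag: with fingertips on the red pad, press the dispenser's lever all the way down so that the linked hood lifts, and keep it down until the tin has rolled out into the tray. Then ease the lever slowly back up until the hood is fully shut, without letting it slam, and take the hand away. Work by the lever alone: do not touch the hood or the tin, and leave the other groceries where they stand.

Things in the scene. Friction and masses are not known exactly. Their poses are not given: they have to be found in the camera images.
- dispenser: Grey tin dispenser fixed to the table. Origin on the table, on its centre line; it spans x -135 to +195, y +-67 mm, 204 mm high with hood shut. x axis: from closed rear (robot side) to the open tray (far side), z up. Hooded part x < 60 mm; tray walls 78 mm high. On its right (-y) a black gear cover: x -140 to -45, y -67 to -117, z 85 to 215 mm; the lever pad is 110 mm out from the right wall.
- lever (a joint): Lever angle, rad: 0 = up, at rest (hood shut); 0.40 = fully down at its stop (hood fully up). Pivot along the dispenser's y at x = -70 mm, z = 125 mm in its frame; the pad rides at 140 mm radius and sinks 56 mm in all. About 8 N on the pad (6 to 12) keeps it down; the hood's weight always pushes the lever back up and nothing latches it.
- lever_pad (a point): Centre of the top face of the red square pad (55 x 55 mm, 10 mm thick) at the free end of the steel lever. At rest about 164 mm above the table, tilted 0.2 rad, far edge raised; fully down about 108 mm, tilted 0.2 rad the other way. In the dispenser's frame near x = +65 to +70 mm, y = -177 mm throughout. Site axes turn with the lever.
- hood (a joint): Hood lid angle in rad: 0 = shut, 0.80 = fully up. Geared to the lever: always twice the lever's angle. Let go, it falls shut and slams in under half a second; a soft close takes 2 s or more.
- hood_edge (a point): Middle of the lower front edge of the hood, a clear lid with blue frame (172 mm long, 136 mm wide, front skirt 147 mm high), hinged along the dispenser's y at x = -115, z = 200 mm in its frame. Shut, this edge is at x = +55, z = 53 mm and holds the tin back; fully up, about x = +108, z = 219 mm.
- tin_center (a point): Centre of the orange food tin (73 mm diameter, 108 mm long) that lies across the dispenser (its axis, y, along the dispenser's y) on the ramp behind the hood's skirt. It rolls by itself down to the tray's end stop once the hood is up.
- tray (a point): Point fixed on the dispenser where the centre of the tin lies when it rests in the tray against the 70 mm high end stop: x = +148.5, y = 0, z = 67.5 mm in the dispenser's frame.
- jar: Bystander: standing amber glass jar with red cap, 68 mm diameter, 125 mm high; origin at the centre of its underside.
- green_tin: Bystander: standing green tin, 73 mm diameter, 108 mm high; origin at the centre of its underside.
- tub: Bystander: standing yellow tub with white cap, 72 mm diameter, 90 mm high; origin at the centre of its underside.
- carton: Bystander: brown cardboard carton, 100 x 150 x 120 mm high; origin at the centre of its underside.

How it is judged:
By the outcome, as a careful person would: the job done as asked, in the order asked, and still so for the second after the job is handed in, with the robot touching nothing.
It also fails if it takes over 38 s, if anything falls off the work surface, if the arm or the gripper's body presses on something with over 40 N, if the wrist force passes 120 N, or if a joint passes its speed limit or range.

## Robot

A 6-joint arm with a two-finger parallel gripper is mounted at the origin on the work surface. World frame = base frame: x ahead of the robot, y to its left, z up, the work surface at z = 0. Lengths are in m, angles in rad, forces in N, time in s.
With the tool pointing down it reaches from about 0.3 to 0.825 m from the base axis. Payload 5.4 kg.
Tool frame: the origin (TCP) lies at the very end of the fingers, on their centre line; the grasp point (between the pads) lies 19 mm behind it; z points along the fingers, x is the direction in which the jaws open and shut, and the axes are right-handed (so a half turn about z gives the same grasp; the last joint's range is limited). The gripper opens to 92 mm and grips with 3 to 60 N. Pads are 20 mm wide; open, the fingers measure 128 mm over their backs; the gripper's body (75 mm by 189 mm) begins 69 mm behind the grasp point.
Start: joints at [-1.543, 0.158, 1.597, -0, 1.386, -0.21], TCP at [0.135, -0.559, 0.215] pointing down, gripper open.
Joint ranges: [-2.91, 2.91], [-0.94, 2.29], [0.18, 2.7], [-1.29, 4.43], [0.17, 2.64], [-3, 3]. Speed limits (rad/s): [2.57, 2.57, 3.14, 3.14, 3.14, 3.14].

## Interface

Orientations are given as a rotation vector (axis times angle).
In Python, from workcell import bot gives the robot as it stands. Calls block until the motion is done:
- bot.goto(position, orientation): joint-space move of the TCP to a pose.
- bot.line_to(position, rot=None, max_speed=0.15): straight line of the TCP; rot=None keeps the orientation; max_speed is the mean speed in m/s.
- bot.set_joints(angles): joint-space move.
- bot.set_gripper(opening, newtons=None): opening from 0.0 (shut) to 1.0 (fully open); newtons is the grip in N (None keeps the last); returns when the fingers have stopped.
- bot.hold(seconds).
- bot.inverse_kinematics(position, orientation): joint angles nearest the present ones, or None.
- bot.read_camera(name): name is "scene" or "top" or "wrist"; returns a dict with "pixels" (384x512x3 uint8, blue, green, red), "fx", "fy", "cx", "cy" (pixels), "k1" (the pictures are not rectified: a ray, as slopes to the right and down, at radius r is drawn at 1 + k1 r^2 times it, then the intrinsics apply), "R" (3x3) and "t" (3): a world point X has camera coordinates R X + t. Camera axes: x right, y down, z forward; pixel columns grow to the right and rows downward; lengths in m; the calibration is good to about 2 mm. A picture is of the moment at which its call begins. There is no depth.
A pose or a line that the arm cannot do raises bot.MotionError and nothing moves.
- bot.job_done(): hands the job in, once; it reports no verdict.
Readings, each from a call of its own:
- bot.current_clock(): time.
- bot.current_joints(): joint angles.
- bot.current_joint_vel(): joint speeds.
- bot.current_effort(): joint torques, N m.
- bot.current_ee_pos(): TCP position.
- bot.current_tool_rot(): TCP orientation.
- bot.current_contact_force(): force on the tool from outside, world axes, zero at the start.
- bot.current_ft_torque(): the same for the moment, N m.
- bot.current_opening(): opening from 0.0 (shut) to 1.0 (fully open).
Only numpy, scipy, OpenCV 4.12 (cv2) and the standard library are available. Lean on these libraries where they do the work, as an engineer would, in place of code of your own. Each camera call takes 0.05 s, during which the arm holds its last target.

## Working session

There is one attempt and no reset: what is moved stays moved. The work goes in short steps, each a Python script; the robot and the scene stay as the last script left them, time stands still between calls to the robot, and variables do not carry over. Pictures are saved under pics/ and viewed, and the job is handed in when it is done.

```bash
mkdir -p pics; ls
python3 - <<'E'
from workcell import bot
import cv2
for n in ("scene","top","wrist"):
    c=bot.read_camera(n); cv2.imwrite(f"pics/{n}0.png",c["pixels"]); print(n,c["fx"],c["cx"],c["cy"],c["k1"],c["R"],c["t"])
print(bot.current_clock(),bot.current_tool_rot())
E
```

```text
pics
scene 470.5646528384209 263.29554118582126 198.81879730165684 -0.027067084939712854 [[-0.12994361  0.99130481 -0.02072297]
 [ 0.64319001  0.06836857 -0.76264825]
 [-0.75460008 -0.11243008 -0.6464814 ]] [ 0.016306   -0.25531109  1.8713254 ]
top 396.56588444422147 253.38113419389782 194.05365265128364 -0.10323173048297146 [[ 3.99587976e-04 -9.99982902e-01  5.83399158e-03]
 [-9.94709574e-01 -9.96772038e-04 -1.02722296e-01]
 [ 1.02726355e-01 -5.76208068e-03 -9.94692965e-01]] [0.05356262 0.5899406  1.50737626]
wrist 335.1961418361395 256.97308586832276 193.63909587550478 -0.0022900394354833055 [[ 0.23639232 -0.97165224 -0.0032556 ]
 [-0.93579738 -0.22856853  0.26840212]
 [-0.26153765 -0.06040162 -0.96330146]] [-0.5740278  -0.03137949  0.39193646]
0.15 [-2.46829423e+00  1.94164199e+00  1.45217199e-03]
```

View pics/scene0.png

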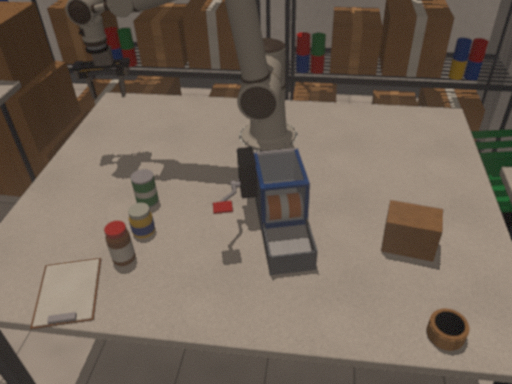

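View pics/top0.png

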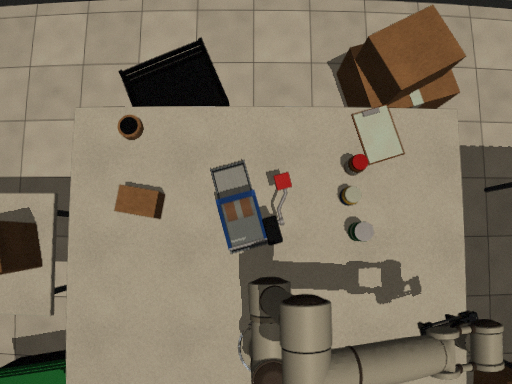

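View pics/wrist0.png

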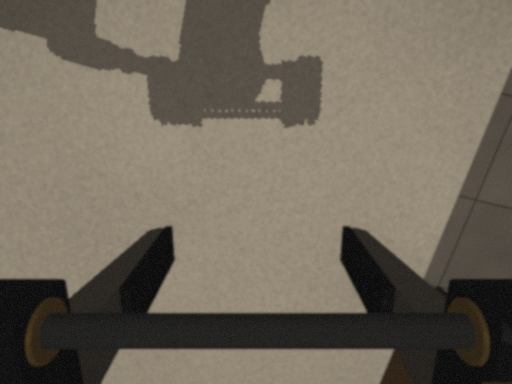

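The top view shows the pad at about (283,181) and the dispenser at about (238,207), yawed slightly left. The bystanders to its right, at about (355,163), (349,195) and (361,231), are well clear, and so is the carton at (140,201). The scene view shows the pad at (222,207). Next I'll triangulate the pad and get the dispenser's corners.

```bash
cat > h.py <<'E'
import numpy as np, cv2
from scipy.optimize import least_squares
def proj(c,X):
    p=c["R"]@np.asarray(X)+c["t"]; a=p[:2]/p[2]; a=a*(1+c["k1"]*(a@a))
    return np.array([c["fx"]*a[0]+c["cx"],c["fy"]*a[1]+c["cy"]])
def ray(c,uv):
    K=np.array([[c["fx"],0,c["cx"]],[0,c["fy"],c["cy"]],[0,0,1.]])
    q=cv2.undistortPoints(np.array([[uv]],float),K,np.array([c["k1"],0,0,0.]))[0,0]
    return -c["R"].T@c["t"], c["R"].T@np.array([q[0],q[1],1])
def onz(c,uv,z):
    o,d=ray(c,uv); return o+d*(z-o[2])/d[2]
def redpad(c,near,r=25):
    b,g,rr=[c["pixels"][...,i].astype(int) for i in range(3)]
    m=((rr>110)&(g<70)&(b<70)).astype(np.uint8)
    n,l,s,ce=cv2.connectedComponentsWithStats(m)
    k=[i for i in range(1,n) if np.linalg.norm(ce[i]-near)<r]; k=max(k,key=lambda i:s[i,4])
    return ce[k],s[k]
E
python3 - <<'E'
from workcell import bot
from h import *
T=bot.read_camera("top");S=bot.read_camera("scene")
a,sa=redpad(T,(283,181));b,sb=redpad(S,(222,207));print(a,sa,b,sb)
f=lambda X:np.r_[proj(T,X)-a,proj(S,X)-b]
r=least_squares(f,[.5,-.1,.16]);print(r.x,r.fun, onz(T,a,.16),onz(S,b,.16))
cv2.imwrite("pics/t1.png",cv2.resize(T["pixels"][140:270,190:310],None,fx=5,fy=4.6,interpolation=2) if 0 else cv2.resize(T["pixels"][145:265,190:310],None,fx=5,fy=5,interpolation=2))
cv2.imwrite("pics/s1.png",cv2.resize(S["pixels"][140:280,190:330],None,fx=4,fy=4,interpolation=2))
E
```

```text
[282.46396396 180.72972973] [274 172  18  18 222] [222.42105263 206.4502924 ] [214 201  18  12 171]
[ 0.62399145 -0.04679992  0.15963704] [-0.60200738  0.11285013 -0.47460207 -0.01484014] [ 0.62435122 -0.04892371  0.16      ] [ 0.6243171  -0.04536738  0.16      ]
```

View pics/t1.png

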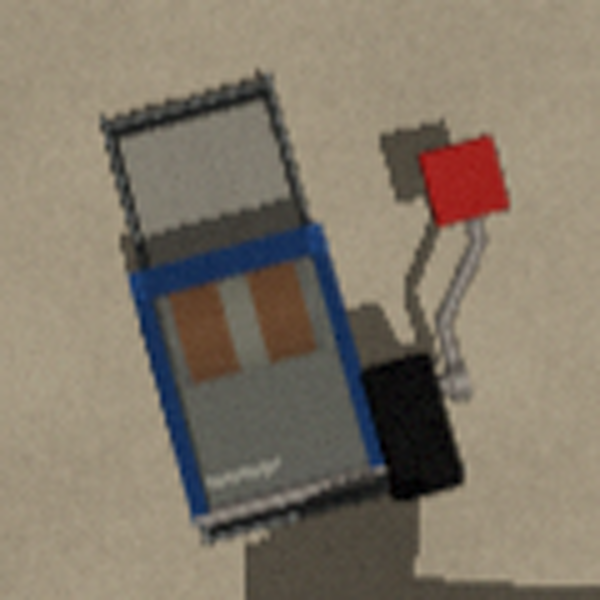

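View pics/s1.png

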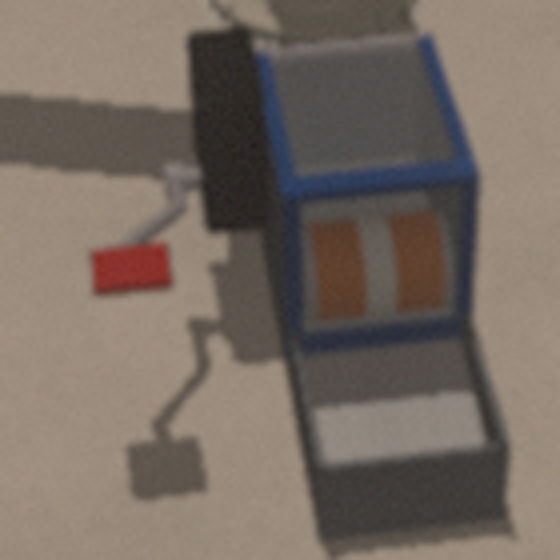

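Run:
```python
from workcell import bot
from h import *
T=bot.read_camera("top");S=bot.read_camera("scene")
t=lambda u,v:np.array([190+(u-2)/5,145+(v-2)/5]); s=lambda u,v:np.array([190+(u-1.5)/4,140+(v-1.5)/4])
a,_=redpad(T,(283,181));b,_=redpad(S,(222,207))
obs=[(T,t(103,118),(.195,.067,.076)),(T,t(267,76),(.195,-.067,.076)),(T,t(322,225),(.059,-.068,.204)),(T,t(133,273),(.059,.068,.204)),
(S,s(318,465),(.195,-.067,.074)),(S,s(506,443),(.195,.067,.074)),(S,s(285,192),(.059,-.068,.204)),(S,s(476,172),(.059,.068,.204)),
(T,a,(.067,-.177,.163)),(S,b,(.066,-.177,.160))]
def W(p,l): c,q=np.cos(p[2]),np.sin(p[2]); return np.array([p[0]+c*l[0]-q*l[1],p[1]+q*l[0]+c*l[1],l[2]])
f=lambda p:np.concatenate([proj(c,W(p,l))-o for c,o,l in obs])
r=least_squares(f,[.55,.1,.2],loss="soft_l1",x_scale=[.1,.1,.1]);p=r.x
print(p,f(p).reshape(-1,2).round(1).tolist())
for l in [(.067,-.177,.164),(.067,-.177,.108),(.148,0,.0675)]: print(W(p,l))
np.save("disp.npy",p)
```

```text
[0.51156806 0.10479026 0.27199148] [[-1.0, 0.6], [0.3, -0.4], [-0.7, 0.2], [-1.0, 1.1], [-0.9, 0.6], [0.6, 0.3], [-1.0, 0.3], [-0.2, 0.2], [-0.2, 0.1], [-0.7, -0.5]]
[ 0.62365608 -0.04770327  0.164     ]
[ 0.62365608 -0.04770327  0.108     ]
[0.65412725 0.14455049 0.0675    ]
```

Run:
```python
from workcell import bot
from h import *
from scipy.spatial.transform import Rotation as Ro
w=bot.read_camera("wrist");R=Ro.from_rotvec(bot.current_tool_rot()).as_matrix()
print("cam in tool",R.T@(-w["R"].T@w["t"]-bot.current_ee_pos()))
p=np.load("disp.npy")
for k in range(-2,3):
    yaw=p[2]+k*np.pi/2
    M=Ro.from_euler("z",yaw)*Ro.from_euler("x",np.pi)
    for z in(.28,.1):
        q=bot.inverse_kinematics([.6237,-.0475,z],M.as_rotvec()); print(k,z,None if q is None else np.round(q,2))
print(bot.current_contact_force(),bot.current_clock())
```

```text
cam in tool [ 0.00048623 -0.07541808 -0.17022996]
-2 0.28 [-0.27  0.25  1.36  0.    1.53  2.6 ]
-2 0.1 [-0.27  0.39  1.55  0.    1.2   2.6 ]
-1 0.28 [-0.27  0.25  1.36 -0.    1.53  1.03]
-1 0.1 [-0.27  0.39  1.55 -0.    1.2   1.03]
0 0.28 [-0.27  0.25  1.36  0.    1.53 -0.54]
0 0.1 [-0.27  0.39  1.55  0.    1.2  -0.54]
1 0.28 [-0.27  0.25  1.36  0.    1.53 -2.11]
1 0.1 [-0.27  0.39  1.55  0.    1.2  -2.11]
2 0.28 [-0.27  0.25  1.36  0.    1.53  2.6 ]
2 0.1 [-0.27  0.39  1.55  0.    1.2   2.6 ]
[ 1.16412211 -0.29626539 -0.11480223] 0.4
```

Run:
```python
from workcell import bot
from h import *
from scipy.spatial.transform import Rotation as Ro
p=np.load("disp.npy")
M=Ro.from_euler("z",p[2]+np.pi)*Ro.from_euler("x",np.pi); np.save("rot.npy",M.as_rotvec())
bot.set_gripper(0.0,20); print(bot.current_clock())
bot.goto([.6237,-.0475,.26],M.as_rotvec()); print(bot.current_clock(),bot.current_ee_pos(),bot.current_opening())
bot.line_to([.6237,-.0475,.185],max_speed=.1)
print(bot.current_clock(),bot.current_ee_pos(),bot.current_contact_force())
S=bot.read_camera("scene");w=bot.read_camera("wrist")
im=np.hstack([cv2.resize(S["pixels"][120:280,180:340],(384,384),interpolation=2),cv2.resize(w["pixels"],(400,300)).copy() if 0 else cv2.copyMakeBorder(cv2.resize(w["pixels"],(400,300)),0,84,0,0,cv2.BORDER_CONSTANT)])
cv2.imwrite("pics/a2.png",im)
```

```text
1.75
4.2583 [ 0.62359342 -0.04815737  0.25990552] 0.004293604742160098
5.1583 [ 0.62423161 -0.04766464  0.18586531] [-0.08546585  0.37161798 -0.05739535]
```

View pics/a2.png

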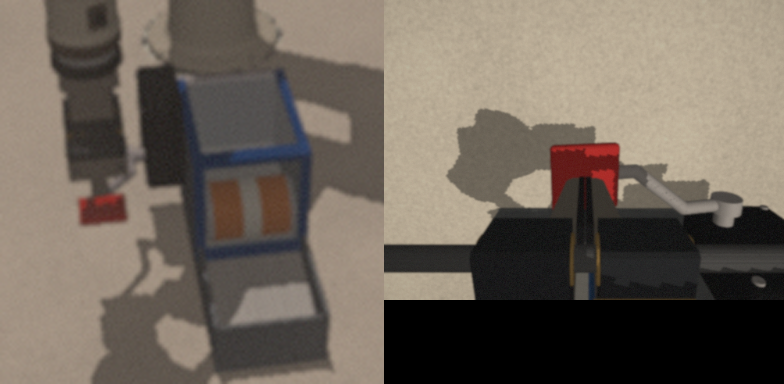

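The fingertips are over the pad, centred to within a few mm: in the wrist view the tips are at (585,180) and the pad spans columns 551–619. Now I'll press.

Run:
```python
from workcell import bot
from h import *
def L(z,v):
    bot.line_to([.6237,-.0475,z],max_speed=v)
    F=bot.current_contact_force(); e=bot.current_ee_pos(); print(round(bot.current_clock(),2),z,e.round(4),F.round(1)); return F[2]
L(.160,.03); L(.120,.035)
z=.120
while z>.098:
    z-=.002
    if L(z,.02)>20: break
S=bot.read_camera("scene");T=bot.read_camera("top")
cv2.imwrite("pics/b.png",np.hstack([cv2.resize(S["pixels"][120:280,180:340],(390,390),interpolation=2),cv2.resize(T["pixels"][145:265,190:310],(390,390),interpolation=2)]))
print(bot.current_clock())
```

```text
6.24 0.16 [ 0.6246 -0.0472  0.1612] [-0.3  1.7  4.8]
7.53 0.12 [ 0.6279 -0.0468  0.1233] [6.1 4.2 8.7]
7.78 0.118 [ 0.6275 -0.047   0.1209] [5.6 3.6 7.6]
8.03 0.11599999999999999 [ 0.6273 -0.0471  0.1188] [6.6 3.6 7.3]
8.28 0.11399999999999999 [ 0.6272 -0.0471  0.1167] [3.3 2.6 6.5]
8.53 0.11199999999999999 [ 0.627  -0.0472  0.1146] [4.3 3.  7.6]
8.78 0.10999999999999999 [ 0.6268 -0.0473  0.1124] [4.1 2.6 6.7]
9.03 0.10799999999999998 [ 0.6266 -0.0473  0.1103] [3.7 2.6 6.2]
9.28 0.10599999999999998 [ 0.6266 -0.0473  0.1096] [ 0.9  2.4 12.5]
9.53 0.10399999999999998 [ 0.6268 -0.0474  0.1095] [-4.2  4.  20.9]
9.6333
```

View pics/b.png

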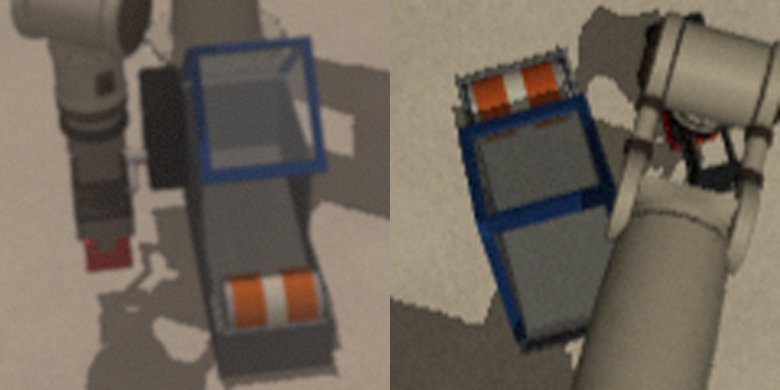

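The lever is at its stop: tip z has settled at 0.1095 and the force has jumped to 21 N. The hood is up, and the tin is in the tray, at about (275,298) in the left half of the picture. I'll confirm the tin is at rest, then ease the lever back up.

Run:
```python
from workcell import bot
from h import *
def tin():
    S=bot.read_camera("scene");P=S["pixels"].astype(int)
    m=(P[...,2]>170)&(P[...,1]<130)&(P[...,0]<90); m[:190]=0;m[:,:255]=0;m[290:]=0;m[:,330:]=0
    v,u=np.nonzero(m); return u.mean().round(2),v.mean().round(2),m.sum()
print(tin()); bot.hold(1.2); print(tin(),bot.current_contact_force().round(1))
def L(z,v):
    bot.line_to([.6237,-.0475,z],max_speed=v)
    F=bot.current_contact_force(); e=bot.current_ee_pos(); print(round(bot.current_clock(),2),z,e.round(4),F.round(1)); return F[2]
L(.150,.012); L(.163,.008)
L(.167,.006); L(.172,.006)
S=bot.read_camera("scene")
print(redpad(S,(222,207)),tin())
cv2.imwrite("pics/c.png",cv2.resize(S["pixels"][120:280,180:340],(580,580),interpolation=2))
```

```text
(np.float64(nan), np.float64(nan), np.int64(0))
(np.float64(nan), np.float64(nan), np.int64(0)) [-4.   4.1 21.7]
14.92 0.15 [ 0.6251 -0.0477  0.1519] [-0.2 -0.5  8.5]
16.69 0.163 [ 0.6227 -0.0483  0.1635] [-5.8 -1.7  6. ]
17.51 0.167 [ 0.6237 -0.0474  0.1668] [-1.1 -0.1 -0.5]
18.49 0.172 [ 0.6237 -0.0475  0.1719] [0.  0.5 0.8]
(array([226.66666667, 202.16666667]), array([226, 201,   3,   3,   6], dtype=int32)) (np.float64(nan), np.float64(nan), np.int64(0))<stdin>:6: RuntimeWarning: Mean of empty slice.
  ret = ret.dtype.type(ret / rcount)
```

View pics/c.png

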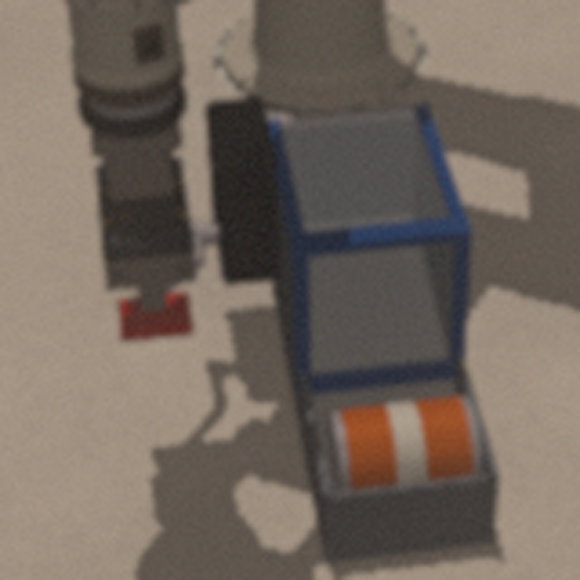

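The hood is shut, the tin is in the tray at about (405,440), and the force has dropped to zero. My numeric tin check returned nothing because its colour threshold was too strict, so I'll redo it after backing off.

Run:
```python
from workcell import bot
from h import *
bot.line_to([.6237,-.0475,.185],max_speed=.03)
bot.line_to([.6237,-.0475,.29],max_speed=.12)
bot.set_joints([-1.0,0.158,1.45,0,1.5,1.5])
T=bot.read_camera("top");S=bot.read_camera("scene")
print(bot.current_clock(),redpad(T,(283,181)),redpad(S,(222,207)),bot.current_ee_pos(),bot.current_contact_force().round(1))
def tin(c):
    P=c["pixels"].astype(int); m=((P[...,2]-P[...,0]>90)&(P[...,1]-P[...,0]>15)).astype(bool)
    k=np.zeros_like(m); u,v=(280,240) if c is S else (232,178)
    k[v-22:v+22,u-30:u+30]=1; y,x=np.nonzero(m&k); return x.mean(),y.mean(),len(x)
p=np.load("disp.npy");c,s=np.cos(p[2]),np.sin(p[2]);W=[p[0]+c*.1485,p[1]+s*.1485,.0675]
print("tray px",proj(T,W),proj(S,W)); print(tin(T),tin(S))
bot.hold(.5);
T0=cv2.imread("pics/top0.png")
cv2.imwrite("pics/d.png",np.hstack([T0[100:280,100:400],T["pixels"][100:280,100:400]]))
cv2.imwrite("pics/e.png",cv2.resize(S["pixels"][110:290,80:460],None,fx=2,fy=2))
```

```text
21.9 (array([282.31696429, 180.64285714]), array([274, 172,  18,  18, 224], dtype=int32)) (array([222.35858586, 206.16666667]), array([213, 200,  20,  13, 198], dtype=int32)) [ 0.41958078 -0.42968042  0.29000996] [ 0.1 -0.3 -0.1]
tray px [229.58383189 176.09129324] [289.45807273 243.14442463]
(np.float64(229.13945578231292), np.float64(175.91496598639455), 294) (np.float64(291.29965156794424), np.float64(237.9965156794425), 287)
```

View pics/d.png

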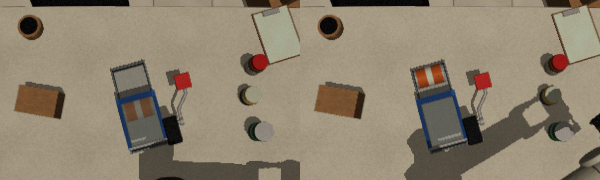

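View pics/e.png

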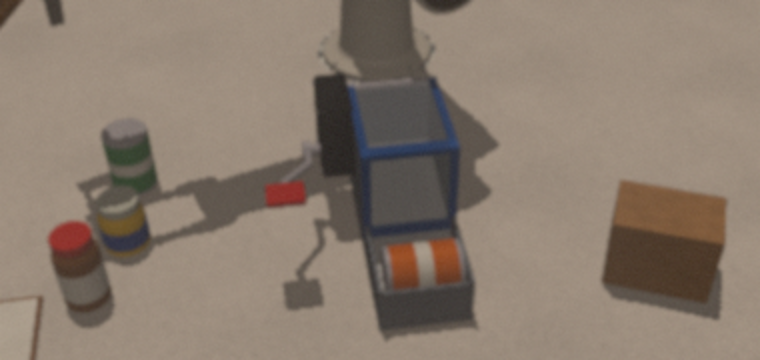

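The pad is back at its rest pixel, the hood is shut, and the tin is at the tray point: (229.1,175.9) in the top view against an expected (229.6,176.1). The bystanders haven't moved and the hand is clear.

```bash
python3 -c "
from workcell import bot
bot.job_done()"
```

```text
the job is handed in; nothing more can be done
```

The tin is in the tray, the hood is shut, and the job is handed in, about 22 s into the 38 s allowed.

- **Press:** I pushed the red pad down with the closed fingertips until it reached its stop (tip at z about 0.11 m, about 21 N). The hood was up and the tin in the tray, and I held the lever there another 1.2 s.
- **Release:** I eased the lever up over about 7 s, until the force on the hand fell to zero with the pad at rest height. Then I lifted the hand off and moved it well clear.

**Last checks:**
- **Lever:** the pad is within 0.3 px of its starting position in both cameras.
- **Hood:** it looks shut in the pictures.
- **Tin:** it is within 0.5 px of the tray point in the top view. In the scene view it is about 5 px off, probably because that view mostly shows the tin's upper side.
- **Other groceries:** comparing the before and after pictures by eye, nothing has moved.
- **Contact:** the force on the tool was about zero.

**Failed check:** the numeric check that the tin had stopped rolling before the release gave no reading, because its colour threshold was too strict. For that moment I relied on the picture of the tin in the tray and the extra hold.

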